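Crimp the lids on the filter tins with the lever crimper

TASK

Take all the open tins off the low glass shelf, stand them upright in the bed of the lid crimper between its front fence and rear bar (the square one square to the fence), and put on each the lid of its own shape. When all are lidded, give the crimper two full strokes: swing its sprung lever to the stop and let it come fully home each time; then put the closed tins back upright on the glass shelf with their lids on. There are two or three tins, so a lid may be left over, and the terracotta gourd, the sugar bowl and the filter box must be left alone.

Things in the scene. Friction and masses are not known exactly. Their poses are not given: they have to be found in the camera images.
- tin_round: Round open-topped tin of plain bare metal, 60 mm diameter, 80 mm tall, wall 2.5 mm, stands on the shelf at the start. Origin at the centre of its underside, z up. May be absent
- tin_square: Square open-topped tin of plain bare metal, 56 x 56 mm, 80 mm tall, wall 2.5 mm, stands on the shelf at the start. Origin at the centre of its underside, x and y square to its faces, z up. May be absent
- tin_hex: Hexagonal open-topped tin of plain bare metal, 53 mm across flats (two of the flats face +y and -y), 61 mm across corners, 80 mm tall, wall 2.5 mm, stands on the shelf at the start. Origin at the centre of its underside, z up. May be absent
- lid_round: Round metal lid, 60 mm diameter, for the round tin, lies right way up on the counter at the start. Below, a 10 mm deep plug drops loosely (3 to 4 mm play all round) into the tin; then a 4 mm plate as wide as the tin; on top a steel bar handle along x: 40 long, 16 wide (y), 22 high. Origin at the centre of the plug's underside, z up; 70 mm above the tin's origin when on. A lidded tin is 106 mm tall
- lid_square: Square metal lid, 56 x 56 mm, for the square tin, sides square to its x and y. Built like the round lid: 10 mm plug below, 4 mm plate, handle along x 40 x 16 x 22 mm; origin at the centre of the plug's underside, 70 mm above the tin's origin when on; must be turned to match the tin
- lid_hex: Hexagonal metal lid, 53 mm across flats (flats facing +y and -y), for the hexagonal tin. Built like the round lid: 10 mm plug below, 4 mm plate, handle along x 40 x 16 x 22 mm; origin at the centre of the plug's underside, 70 mm above the tin's origin when on; must be turned to match the tin
- shelf: Low glass shelf, fixed, 170 mm deep (x) and 420 mm long (y), its top 30 mm above the counter on short steel standoffs. Origin on the counter under its centre
- crimper: Grey bench lid crimper, fixed. Origin on the counter; x away from the robot, y along the row of tins. Bed 20 mm above the counter, free for tins at y -140 to 160 mm. Front steel fence, inner face x = -32 mm, top 35 mm above the counter. Rear steel bar, face x = 54 mm, 45 to 75 mm above the counter; the lever drives it 22 mm forward and it pushes the tins towards the fence
- pad0 (a point): Centre of the first black rubber pad (70 mm square) on the crimper's bed, a good place to stand a tin, at bed height; a square tin should stand square to the crimper
- pad1 (a point): Centre of the second pad, 115 mm from the first
- pad2 (a point): Centre of the third pad, 115 mm from the second, nearest the lever
- lever (a joint): Angle of the crimper's sprung horizontal lever, rad: 0 at home, where its spring returns it, 1.047 (60 degrees) at the stop. It turns about a vertical axis, clockwise seen from above; about 8 N at the knob at the stop
- lever_knob (a point): On the axis of the upright black round knob at the lever's end, 22 mm diameter, 62 mm tall; this point is 17 mm below the knob's top and 120 mm from the lever's axis. Rod of the lever lies 36 mm below this point
- lever_hinge (a point): Point on the lever's vertical turning axis, at the height of lever_knob
- gourd: Terracotta mate gourd, 90 mm wide, 95 mm tall, loose; leave alone. Origin at the centre of its underside
- sugar_bowl: White ceramic sugar bowl with a steel flap, 92 mm wide, 63 mm tall, loose; leave alone. Origin at the centre of its underside
- filter_box: White plastic sliding-door box, 75 x 130 x 49 mm, loose; leave alone. Origin at the centre of its underside

How it is judged:
On the way, in this order (a step that is already met when the one before it is completed fails the run):
1. every tin stands upright in the crimper's bed with its own lid on, the lever at home (x of tin_round in the frame of crimper between -0.03 and 0.045 m and y of tin_round in the frame of crimper between -0.15 and 0.17 m and z of tin_round in the frame of crimper between 0.014 and 0.028 m and angle between each of tin_round, tin_square, tin_hex's own z axis and vertical below 0.1 rad and z of lid_round in the frame of tin_round between 0.064 and 0.076 m and horizontal distance between lid_round and tin_round below 0.008 m and angle between the z axis of lid_round and the z axis of tin_round, either way round below 0.12 rad and x of tin_square in the frame of crimper between -0.03 and 0.045 m and y of tin_square in the frame of crimper between -0.15 and 0.17 m and z of tin_square in the frame of crimper between 0.014 and 0.028 m and z of lid_square in the frame of tin_square between 0.064 and 0.076 m and horizontal distance between lid_square and tin_square below 0.008 m and angle between the z axis of lid_square and the z axis of tin_square, either way round below 0.12 rad and x of tin_hex in the frame of crimper between -0.03 and 0.045 m and y of tin_hex in the frame of crimper between -0.15 and 0.17 m and z of tin_hex in the frame of crimper between 0.014 and 0.028 m and z of lid_hex in the frame of tin_hex between 0.064 and 0.076 m and horizontal distance between lid_hex and tin_hex below 0.008 m and angle between the z axis of lid_hex and the z axis of tin_hex, either way round below 0.12 rad and value of joint lever below 0.08 rad), for 0.3 s.
2. first stroke: the lever at its stop, all tins lidded in the bed (x of tin_round in the frame of crimper between -0.03 and 0.045 m and y of tin_round in the frame of crimper between -0.15 and 0.17 m and z of tin_round in the frame of crimper between 0.014 and 0.028 m and angle between each of tin_round, tin_square, tin_hex's own z axis and vertical below 0.1 rad and z of lid_round in the frame of tin_round between 0.064 and 0.076 m and horizontal distance between lid_round and tin_round below 0.008 m and angle between the z axis of lid_round and the z axis of tin_round, either way round below 0.12 rad and x of tin_square in the frame of crimper between -0.03 and 0.045 m and y of tin_square in the frame of crimper between -0.15 and 0.17 m and z of tin_square in the frame of crimper between 0.014 and 0.028 m and z of lid_square in the frame of tin_square between 0.064 and 0.076 m and horizontal distance between lid_square and tin_square below 0.008 m and angle between the z axis of lid_square and the z axis of tin_square, either way round below 0.12 rad and x of tin_hex in the frame of crimper between -0.03 and 0.045 m and y of tin_hex in the frame of crimper between -0.15 and 0.17 m and z of tin_hex in the frame of crimper between 0.014 and 0.028 m and z of lid_hex in the frame of tin_hex between 0.064 and 0.076 m and horizontal distance between lid_hex and tin_hex below 0.008 m and angle between the z axis of lid_hex and the z axis of tin_hex, either way round below 0.12 rad and value of joint lever above 0.99 rad), for 0.1 s.
3. the lever back home, all tins lidded in the bed (all of step 1), for 0.1 s.
4. second stroke: the lever at its stop, all tins lidded in the bed (all of step 2), for 0.1 s.
5. the lever back home again, all tins lidded in the bed (all of step 3), for 0.1 s.
At the end, for the whole second after the job is handed in: Each tin present stands upright (0.1 rad) and at rest on the glass shelf, its centre 15 mm or more inside the edges, its own lid seated in its mouth (height within 6 mm, centred within 8 mm, level within 0.12 rad); the lever is home (under 0.08 rad) (x of tin_round in the frame of shelf between -0.07 and 0.07 m and y of tin_round in the frame of shelf between -0.195 and 0.195 m and z of tin_round in the frame of shelf between 0.024 and 0.036 m and angle between each of tin_round, tin_square, tin_hex's own z axis and vertical below 0.1 rad and linear speed of each of tin_round, tin_square, tin_hex below 0.02 m/s and z of lid_round in the frame of tin_round between 0.064 and 0.076 m and horizontal distance between lid_round and tin_round below 0.008 m and angle between the z axis of lid_round and the z axis of tin_round, either way round below 0.12 rad and x of tin_square in the frame of shelf between -0.07 and 0.07 m and y of tin_square in the frame of shelf between -0.195 and 0.195 m and z of tin_square in the frame of shelf between 0.024 and 0.036 m and z of lid_square in the frame of tin_square between 0.064 and 0.076 m and horizontal distance between lid_square and tin_square below 0.008 m and angle between the z axis of lid_square and the z axis of tin_square, either way round below 0.12 rad and x of tin_hex in the frame of shelf between -0.07 and 0.07 m and y of tin_hex in the frame of shelf between -0.195 and 0.195 m and z of tin_hex in the frame of shelf between 0.024 and 0.036 m and z of lid_hex in the frame of tin_hex between 0.064 and 0.076 m and horizontal distance between lid_hex and tin_hex below 0.008 m and angle between the z axis of lid_hex and the z axis of tin_hex, either way round below 0.12 rad and value of joint lever below 0.08 rad); the robot touches nothing.
It fails at once if the gourd is disturbed (distance of gourd from where it was at the start of the episode above 0.04 m or angle between gourd's own z axis and vertical above 0.5 rad).
It fails at once if the sugar bowl is disturbed (distance of sugar_bowl from where it was at the start of the episode above 0.04 m or angle between sugar_bowl's own z axis and vertical above 0.5 rad).
It fails at once if the filter box is disturbed (distance of filter_box from where it was at the start of the episode above 0.04 m or angle between filter_box's own z axis and vertical above 0.5 rad).
Of tin_round, tin_square, tin_hex only 2 to 3 are there at a start; the rules pass over those that are not, and their reading is None.
At some moment in a run one of lid_round, lid_square, lid_hex may be knocked a few centimetres aside while the robot is not near it.
Once in a run the grip may slacken for a moment while it holds something.
It also fails if it takes over 210 s, if anything falls off the work surface, if the arm or the gripper's body presses on something with over 40 N, if the wrist force passes 120 N, or if a joint passes its speed limit or range.

ROBOT

A 6-joint arm with a two-finger parallel gripper is mounted at the origin on the work surface. World frame = base frame: x ahead of the robot, y to its left, z up, the work surface at z = 0. Lengths are in m, angles in rad, forces in N, time in s.
With the tool pointing down it reaches from about 0.3 to 0.875 m from the base axis. Payload 6.4 kg.
Tool frame: the origin (TCP) lies midway between the tips of the shut fingers; the grasp point (between the pads) lies 19 mm behind it; z points along the fingers, y is the direction in which the jaws open and shut (so a half turn about z gives the same grasp; the last joint's range is limited). The gripper opens to 88 mm and grips with 3 to 60 N. Pads are 18 mm wide; open, the fingers measure 123 mm over their backs; the gripper's body (75 mm by 187 mm) begins 45 mm behind the grasp point.
Start: joints at [0.956, 0.181, 1.607, -0, 1.354, -0.206], TCP at [0.229, 0.528, 0.239] pointing down, gripper open.
Joint ranges: [-2.99, 2.99], [-0.89, 2.07], [0.3, 2.58], [-1.14, 4.28], [0, 2.63], [-3.12, 3.12]. Speed limits (rad/s): [2.57, 2.57, 3.01, 3.14, 3.14, 3.14].

INTERFACE

Orientations are given as a rotation vector (axis times angle).
In Python, from workcell import bot, fingers, solver, sensors, optics gives the robot as it stands. Calls block until the motion is done:
- bot.move_pose(position, orientation): joint-space move of the TCP to a pose.
- bot.movel(position, vel=0.15, rot=None): straight line of the TCP; rot=None keeps the orientation; vel is the mean speed in m/s.
- bot.move_j(angles): joint-space move.
- fingers.gripper_to(opening): finger opening in m; the grip force is fixed at half the most; returns when the fingers have stopped.
- bot.dwell(seconds).
- solver.ik(position, orientation): joint angles nearest the present ones, or None.
- sensors.get_state(): the state.
- optics.snapshot(name): name is "scene" or "top"; returns a dict with "color" (384x512x3 uint8, red, green, blue), "vfov" (degrees; the focal length in pixels is half the picture's height over the tangent of half this angle, whatever the lens; pixels are square), "cx", "cy" (the principal point, pixels), "camera_from_world" (4x4, takes a point from world to camera coordinates). Camera axes: x right, y down, z forward; pixel columns grow to the right and rows downward; lengths in m; the calibration is good to about 2 mm. A picture is of the moment at which its call begins. There is no depth.
A pose or a line that the arm cannot do raises bot.Unreachable and nothing moves.
- bot.job_done(): hands the job in, once; it reports no verdict.
The state is a dict: "t": time; "q": joint angles; "dq": joint speeds; "joint_efforts": joint torques, N m; "position": TCP position; "ee_rot": TCP orientation; "ft_force": force on the tool from outside, world axes, zero at the start; "wrist_torque": the same for the moment, N m; "grip_width": finger opening in m.
Only numpy, scipy, OpenCV 4.12 (cv2) and the standard library are available. Lean on these libraries where they do the work, as an engineer would, in place of code of your own. Each camera call takes 0.05 s, during which the arm holds its last target.

## Working session

There is one attempt and no reset: what is moved stays moved. The work goes in short steps, each a Python script; the robot and the scene stay as the last script left them, time stands still between calls to the robot, and variables do not carry over. Pictures are saved under pics/ and viewed, and the job is handed in when it is done.

```bash
ls; mkdir -p pics
cat > h.py <<'E'
import numpy as np, cv2
from workcell import bot, fingers, solver, sensors, optics
def snap(n,f=None):
    s=optics.snapshot(n)
    if f: cv2.imwrite('pics/'+f,s["color"][:,:,::-1])
    return s
def K(s):
    f=s["color"].shape[0]/2/np.tan(np.radians(s["vfov"])/2); return f
def ray(s,u,v):
    f=K(s);T=np.array(s["camera_from_world"]);R=T[:3,:3];t=T[:3,3]
    return -R.T@t, R.T@np.array([(u-s["cx"])/f,(v-s["cy"])/f,1.])
def onz(s,u,v,z):
    o,d=ray(s,u,v); return o+d*(z-o[2])/d[2]
def proj(s,p):
    f=K(s);T=np.array(s["camera_from_world"]);c=T[:3,:3]@np.array(p)+T[:3,3]
    return np.array([s["cx"]+f*c[0]/c[2],s["cy"]+f*c[1]/c[2]])
E
python3 - <<'E'
from h import *
for n in("scene","top"):
    s=snap(n,n+'0.png');o,d=ray(s,256,192);print(n,s["vfov"],s["cx"],s["cy"],o,d)
    cv2.imwrite('pics/'+n+'0b.png',cv2.resize(s["color"][:,:,::-1],(800,600),interpolation=cv2.INTER_CUBIC))
st=sensors.get_state();print(st)
E
```

```text
pics
scene 45.24391291277516 259.03791828772205 196.48327858094004 [1.26293537 0.74897698 1.42903721] [-0.37921773 -0.50839057 -0.77322124]
top 45.28390513992611 251.87286945523942 193.34113755847088 [ 0.40980447 -0.07731199  1.56810399] [ 0.13978256 -0.0303732  -0.98976118]
{'t': 0.1, 'q': array([ 9.55695816e-01,  1.81478826e-01,  1.60788097e+00, -7.18480793e-07,
        1.35380777e+00, -2.06283718e-01]), 'dq': array([-0.00090827, -0.00098851, -0.00095218,  0.0010411 , -0.00120355,
       -0.00122003]), 'joint_efforts': array([ 8.00215930e-04, -4.34821808e+01, -3.42697763e+01,  7.04695447e-02,
        3.41136509e-02, -6.89911258e-05]), 'position': array([0.22827197, 0.52722983, 0.23790651]), 'ee_rot': array([-6.37577414e-01, -3.07557280e+00,  2.26813286e-03]), 'ft_force': array([ 0.23483438, -0.37857974,  0.76284235]), 'wrist_torque': array([-0.01932902,  0.01671599,  0.01293155]), 'grip_width': 0.0879062999313227}
```

View pics/scene0b.png

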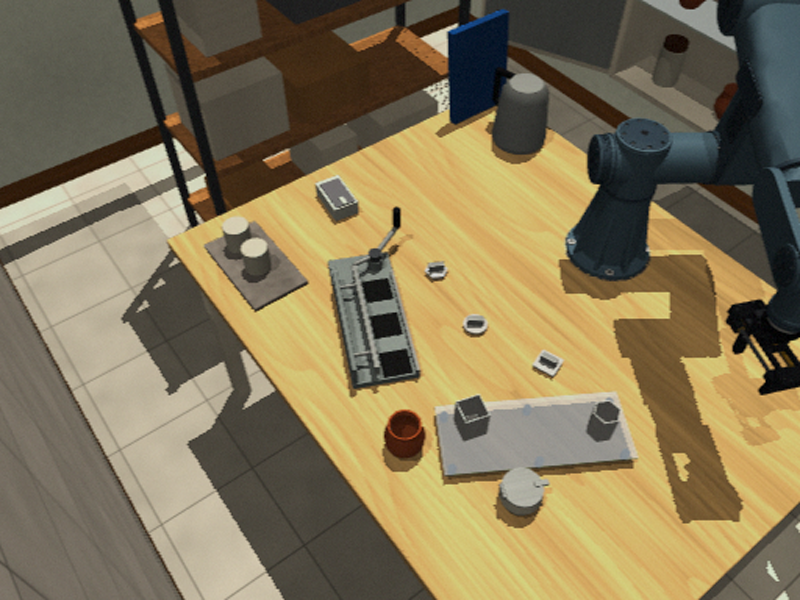

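View pics/top0b.png

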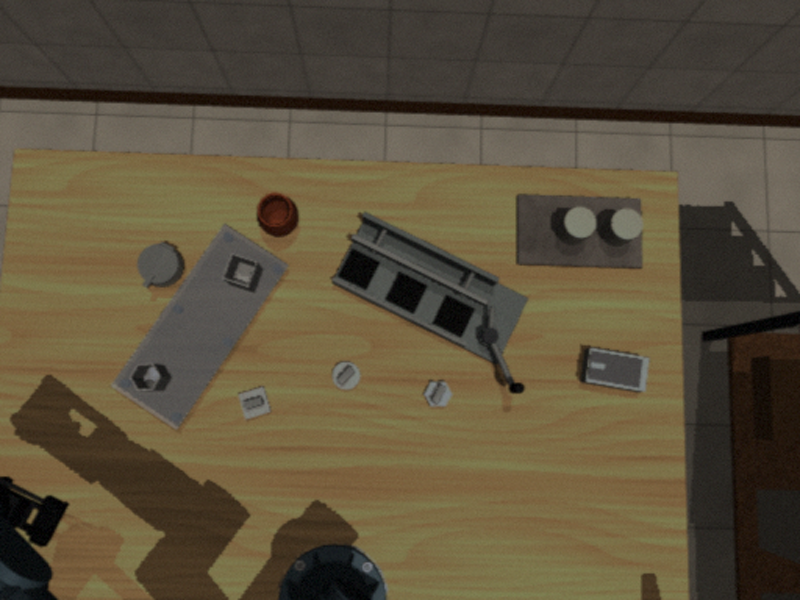

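Two tins are on the shelf, square (top 242,271 in the upscaled top view) and hex (150,377), so the round lid (346,375) is the spare. I'll enlarge the regions to measure.

Run:
```python
import cv2
t=cv2.imread('pics/top0.png');s=cv2.imread('pics/scene0.png')
def crop(im,x0,y0,w,h,k,f):
    cv2.imwrite('pics/'+f,cv2.resize(im[y0:y0+h,x0:x0+w],None,fx=k,fy=k,interpolation=cv2.INTER_CUBIC))
crop(t,60,130,130,100,6,'c1.png')   # shelf
crop(t,200,130,145,110,5.5,'c2.png')   # crimper
crop(t,140,215,160,60,5,'c3.png')
crop(s,270,240,145,110,5.5,'c4.png')
crop(s,200,125,165,125,4.8,'c5.png')
```

```text
(no output)
```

View pics/c1.png

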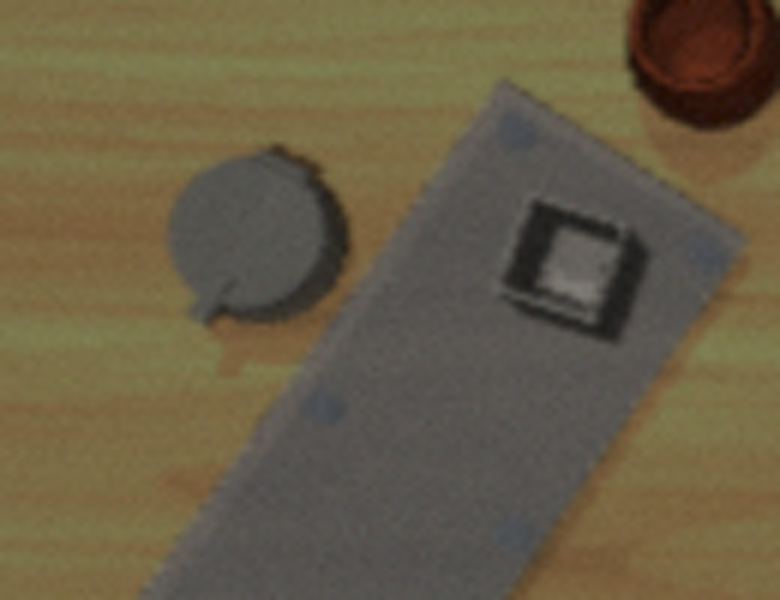

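View pics/c2.png

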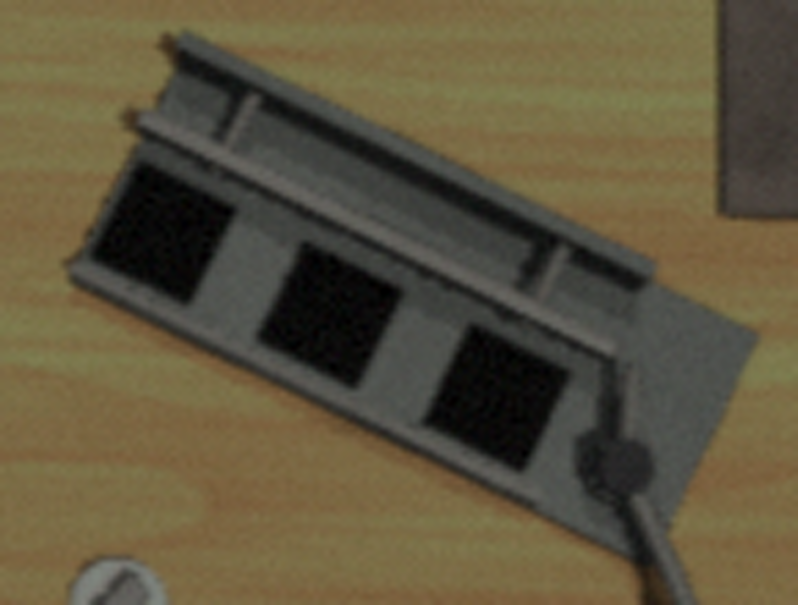

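View pics/c3.png

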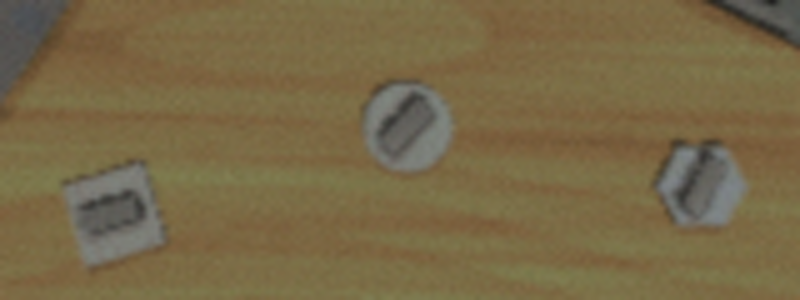

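View pics/c4.png

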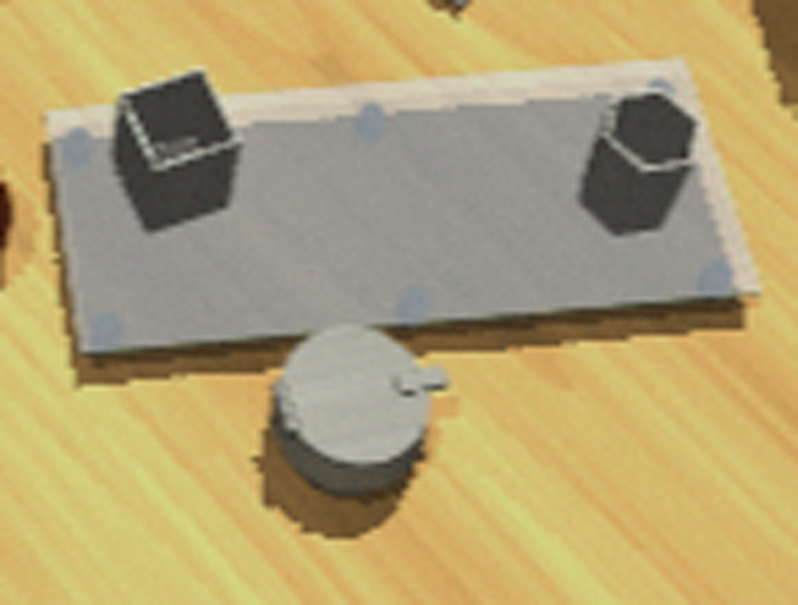

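View pics/c5.png

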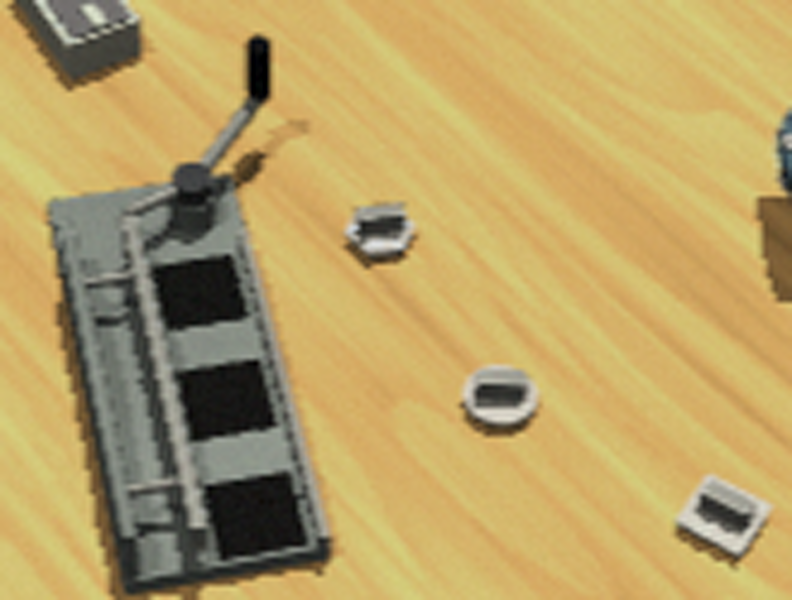

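```bash
cat > meas.py <<'E'
from h import *
def pix(x0,y0,k,P): return [(x0+(X+.5)/k-.5, y0+(Y+.5)/k-.5) for X,Y in P]
def tri(s1,p1,s2,p2):
    o1,d1=ray(s1,*p1);o2,d2=ray(s2,*p2);d1=d1/np.linalg.norm(d1);d2=d2/np.linalg.norm(d2)
    a=np.linalg.lstsq(np.c_[d1,-d2],o2-o1,rcond=None)[0]
    q1=o1+a[0]*d1;q2=o2+a[1]*d2
    return (q1+q2)/2,np.linalg.norm(q1-q2)
E
python3 - <<'E'
from meas import *
np.set_printoptions(precision=4,suppress=True)
t=snap("top");s=snap("scene")
# pads
for nm,im,x0,y0,x1,y1 in(("top",t,205,150,320,225),("scene",s,225,170,275,245)):
    g=im["color"].max(2); m=np.zeros_like(g); m[y0:y1,x0:x1]=(g[y0:y1,x0:x1]<22 if nm=="top" else g[y0:y1,x0:x1]<25)*255
    m=cv2.morphologyEx(m,cv2.MORPH_OPEN,np.ones((3,3)))
    n,l,st,c=cv2.connectedComponentsWithStats(m)
    for i in range(1,n):
        if st[i,4]>120: print(nm,'pad',st[i],c[i],onz(im,*c[i],.02), g[y0:y1,x0:x1].min())
# lids top
g=t["color"].astype(int); hsv=cv2.cvtColor(t["color"],cv2.COLOR_RGB2HSV)
for nm,(u,v) in dict(sq=(163,258),rd=(222,240),hx=(280,252)).items():
    w=16; sub=hsv[v-w:v+w,u-w:u+w]
    m=((sub[:,:,1]<60)).astype(np.uint8)*255
    cs,_=cv2.findContours(m,cv2.RETR_EXTERNAL,cv2.CHAIN_APPROX_NONE)
    c=max(cs,key=cv2.contourArea)+np.array([u-w,v-w])
    P=np.array([onz(t,*p[0],.014)[:2] for p in c],np.float32)
    print(nm,cv2.contourArea(c),'bbox ctr',cv2.minAreaRect(P),'circ',cv2.minEnclosingCircle(P), 'moment',P.mean(0))
    cv2.imwrite(f'pics/m_{nm}.png',m)
E
```

```text
top pad [218 161  23  23 351] [229.1652 171.7721] [ 0.6954 -0.0315  0.02  ] 0
top pad [248 175  24  24 359] [259.6685 186.688 ] [ 0.6471 -0.1369  0.02  ] 0
top pad [279 190  23  24 364] [289.8984 201.5385] [ 0.5992 -0.2407  0.02  ] 0
scene pad [244 224  18  15 136] [252.8456 231.2941] [ 0.6936 -0.0337  0.02  ] 12
sq 261.0 bbox ctr ((0.4005458354949951, 0.18120995163917542), (0.05665078014135361, 0.056028034538030624), 18.775299072265625) circ ((0.4005843698978424, 0.180488720536232), 0.03685162588953972) moment [0.4003 0.1809]
rd 226.0 bbox ctr ((0.46325579285621643, -0.01319272629916668), (0.05347733572125435, 0.057139795273542404), 1.5747473239898682) circ ((0.46359217166900635, -0.012027987278997898), 0.030424999073147774) moment [ 0.4632 -0.0118]
hx 198.5 bbox ctr ((0.43016257882118225, -0.21058423817157745), (0.049958236515522, 0.06051257997751236), 1.4908032417297363) circ ((0.43010175228118896, -0.210595041513443), 0.030392203480005264) moment [ 0.4296 -0.21  ]
```

Run:
```python
from h import *
np.set_printoptions(precision=4,suppress=True)
t=snap("top");s=snap("scene")
def crop(im,x0,y0,w,h,k):
    return cv2.resize(cv2.convertScaleAbs(im["color"][y0:y0+h,x0:x0+w,::-1],alpha=2.2 if im is t else 1.2),None,fx=k,fy=k,interpolation=cv2.INTER_CUBIC)
A=np.vstack([np.hstack([crop(t,138,156,36,28,10),crop(t,80,226,36,28,10)]),np.hstack([crop(s,286,248,36,36,10),crop(s,370,252,36,36,10)])])
print(A.shape);cv2.imwrite('pics/tins.png',A[:, :]); 
# crimper profiles
p=np.array([[.6954,-.0315],[.6471,-.1369],[.5992,-.2407]]);d=p[0]-p[2];y=d/np.linalg.norm(d);x=np.array([y[1],-y[0]])
print('yaw',np.degrees(np.arctan2(x[1],x[0])),np.arctan2(x[1],x[0]))
c=p[1]
for z in(.035,.075):
  print(z)
  for a in np.arange(-.055,.08,.003):
    v=[]
    for b in np.arange(-.1,.1,.004):
        u=proj(t,[*(c+a*x+b*y),z]); v.append(cv2.getRectSubPix(cv2.cvtColor(t["color"],cv2.COLOR_RGB2GRAY),(1,1),tuple(map(float,u)))[0,0])
    print('%.3f:%d'%(a,np.mean(v)),end=' ')
# lids harmonics
big=cv2.resize(t["color"],None,fx=8,fy=8,interpolation=cv2.INTER_CUBIC);hsv=cv2.cvtColor(big,cv2.COLOR_RGB2HSV)
print()
for nm,(u,v),n in(('sq',(163,258),4),('rd',(222,240),6),('hx',(280,252),6)):
    w=120; U,V=u*8,v*8
    sub=hsv[V-w:V+w,U-w:U+w]; m=(sub[:,:,1]<70).astype(np.uint8)*255
    cs,_=cv2.findContours(m,cv2.RETR_EXTERNAL,cv2.CHAIN_APPROX_NONE)
    cc=(max(cs,key=cv2.contourArea)[:,0]+[U-w,V-w]+.5)/8-.5
    P=np.array([onz(t,*q,.014)[:2] for q in cc])
    M=cv2.moments((P*1e4).astype(np.int32)); ctr=np.array([M['m10'],M['m01']])/M['m00']/1e4
    ph=np.arctan2(*(P-ctr).T[::-1]); r=np.linalg.norm(P-ctr,axis=1)
    o=np.argsort(ph); g=np.linspace(-np.pi,np.pi,720,endpoint=False); rr=np.interp(g,ph[o],r[o],period=2*np.pi)
    F=(rr*np.exp(-1j*n*g)).mean(); print(nm,ctr,'area',M['m00']/1e8,'corner ang',np.degrees(-np.angle(F)*-1/n) , abs(F),'rmean',rr.mean())
    gsub=big[V-w:V+w,U-w:U+w].mean(2); fill=np.zeros_like(m);cv2.drawContours(fill,[max(cs,key=cv2.contourArea)],-1,255,-1);fill=cv2.erode(fill,np.ones((25,25)))
    h=((gsub<np.median(gsub[fill>0])-0)&(fill>0)).astype(np.uint8)*255
    cs,_=cv2.findContours(h,cv2.RETR_EXTERNAL,cv2.CHAIN_APPROX_NONE);hc=(max(cs,key=cv2.contourArea)[:,0]+[U-w,V-w]+.5)/8-.5
    Q=np.array([onz(t,*q,.036)[:2] for q in hc],np.float32);R=cv2.minAreaRect(Q);B=cv2.boxPoints(R);e=[B[1]-B[0],B[2]-B[1]];e=max(e,key=np.linalg.norm)
    print('  handle',R,'long ang',np.degrees(np.arctan2(e[1],e[0])))
```

```text
(640, 720, 3)
yaw -24.695196254732345 -0.4310124840712517
0.035
-0.055:52 -0.052:58 -0.049:78 -0.046:87 -0.043:83 -0.040:75 -0.037:59 -0.034:46 -0.031:42 -0.028:42 -0.025:41 -0.022:42 -0.019:42 -0.016:41 -0.013:41 -0.010:41 -0.007:41 -0.004:42 -0.001:41 0.002:41 0.005:41 0.008:41 0.011:41 0.014:42 0.017:41 0.020:40 0.023:37 0.026:34 0.029:38 0.032:51 0.035:61 0.038:63 0.041:62 0.044:51 0.047:37 0.050:50 0.053:82 0.056:94 0.059:91 0.062:81 0.065:75 0.068:76 0.071:75 0.074:69 0.077:63 0.075
-0.055:72 -0.052:86 -0.049:84 -0.046:78 -0.043:63 -0.040:48 -0.037:42 -0.034:41 -0.031:41 -0.028:41 -0.025:41 -0.022:41 -0.019:40 -0.016:41 -0.013:40 -0.010:41 -0.007:40 -0.004:40 -0.001:40 0.002:40 0.005:41 0.008:41 0.011:40 0.014:39 0.017:35 0.020:34 0.023:41 0.026:56 0.029:63 0.032:63 0.035:59 0.038:43 0.041:39 0.044:69 0.047:91 0.050:93 0.053:85 0.056:76 0.059:76 0.062:76 0.065:71 0.068:64 0.071:61 0.074:62 0.077:62 
sq [0.4005 0.181 ] area 0.00324676 corner ang 26.253401697142337 0.002129847710958789 rmean 0.03199434307444004
  handle ((0.4017139673233032, 0.17849260568618774), (0.02602110244333744, 0.044028475880622864), 18.759994506835938) long ang -71.24003
rd [ 0.4636 -0.0118] area 0.002902595 corner ang -17.390405621803207 5.7915000838373266e-05 rmean 0.030425609495378
  handle ((0.46414968371391296, -0.01110612228512764), (0.025468042120337486, 0.04472941532731056), 46.760257720947266) long ang -43.23975
hx [ 0.4295 -0.2102] area 0.002573585 corner ang 28.235057770349567 0.0009173268831706749 rmean 0.028587481039580143
  handle ((0.43076398968696594, -0.2060377150774002), (0.023372206836938858, 0.04373826086521149), 59.647830963134766) long ang -30.352175
```

View pics/tins.png

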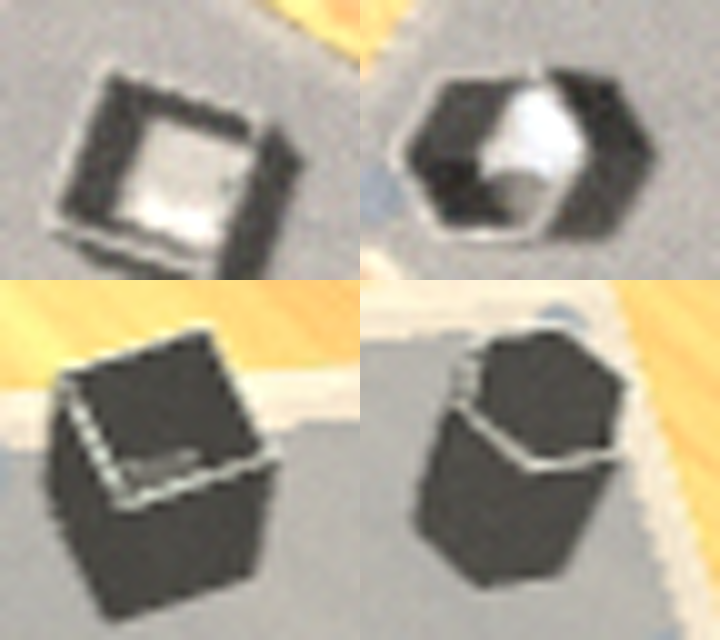

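Run:
```python
from meas import *
np.set_printoptions(precision=4,suppress=True)
t=snap("top");s=snap("scene")
sqt=pix(138,156,10,[(112,68),(276,114),(218,268),(48,222)])
sqs=pix(286,248,10,[(58,95),(122,225),(278,178),(205,48)])
hxt=pix(80,226,10,[(38,155),(75,75),(175,68),(220,155),(180,235),(80,238)])
hxs=pix(370,252,10,[(118,60),(195,45),(268,100),(252,175),(172,185),(95,118)])
for n,a,b,k in(('sq',sqt,sqs,4),('hx',hxt,hxs,6)):
    for im,q in((t,a),(s,b)):
        P=np.array([onz(im,*p,.11)[:2] for p in q]);c=P.mean(0);an=np.arctan2(*(P-c).T[::-1])
        F=np.exp(1j*k*an).mean();print(n,c,'R',np.linalg.norm(P-c,axis=1),'corner',np.degrees(np.angle(F)/k),abs(F))
    print(tri(t,np.mean(a,0),s,np.mean(b,0)))
# knob: top view ctr of knob top; scene top/bottom
print('knob')
g=t["color"].max(2)
m=np.zeros_like(g);m[235:260,315:345]=(g[235:260,315:345]<30)*255
n,l,st,c=cv2.connectedComponentsWithStats(m);print(st,c)
g=s["color"].max(2)
m=np.zeros_like(g);m[125:155,240:265]=(g[125:155,240:265]<30)*255
n,l,st,c=cv2.connectedComponentsWithStats(m);print(st,c)
A=np.hstack([cv2.resize(cv2.convertScaleAbs(t["color"][200:260,295:340,::-1],alpha=2.2),None,fx=8,fy=8,interpolation=cv2.INTER_CUBIC),cv2.resize(s["color"][128:173,225:270,::-1],None,fx=8,fy=8,interpolation=cv2.INTER_CUBIC).repeat(1,0)[:480] if 0 else cv2.copyMakeBorder(cv2.resize(s["color"][128:173,225:270,::-1],None,fx=8,fy=8,interpolation=cv2.INTER_CUBIC),0,120,0,0,cv2.BORDER_CONSTANT)])
cv2.imwrite('pics/knob.png',A)
```

```text
sq [0.6696 0.2064] R [0.0368 0.0396 0.0372 0.0403] corner 29.057804806855774 0.9959224880188475
sq [0.6705 0.2095] R [0.0382 0.0373 0.0393 0.0372] corner 28.635163292415115 0.9984898319409272
(array([0.6696, 0.2077, 0.1064]), np.float64(0.001605423244298575))
hx [0.446  0.3858] R [0.0279 0.0303 0.03   0.0285 0.0304 0.0294] corner -25.808684630355952 0.9755964079249372
hx [0.4482 0.384 ] R [0.0273 0.0276 0.0294 0.0295 0.0281 0.0295] corner -27.110965095899964 0.9491836121694894
(array([0.4469, 0.3849, 0.1094]), np.float64(0.0027374516273104958))
knob
[[     0      0    512    384 196566]
 [   326    245      9      6     42]] [[255.4841 191.488 ]
 [329.7857 247.5952]]
[[     0      0    512    384 196561]
 [   252    133      4     13     47]] [[255.5005 191.5126]
 [253.5106 138.8723]]
```

View pics/knob.png

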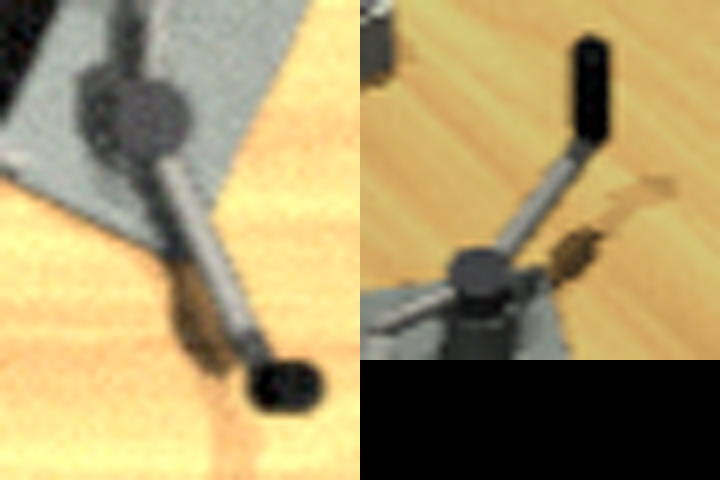

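Run:
```python
from meas import *
np.set_printoptions(precision=4,suppress=True)
t=snap("top");s=snap("scene")
k,e=tri(t,(332.1,248.1),s,(253.3,133.6));b,e2=tri(t,(328.6,247.7),s,(253.3,144.1));h,e3=tri(t,(313.6,214.3),s,(239.8,161.3))
print('top',k,e,'bot',b,e2,'hinge',h,e3,np.linalg.norm(k[:2]-h[:2]),np.linalg.norm(b[:2]-h[:2]),np.degrees(np.arctan2(*(k-h)[:2][::-1])))
```

```text
top [ 0.4442 -0.3658  0.1198] 0.001652849129702201 bot [ 0.446  -0.3653  0.0613] 7.183025795956667e-05 hinge [ 0.5528 -0.3136  0.0687] 0.001473658305875619 0.12048018020534233 0.11868785514371306 -154.3352199373791
```

```bash
cat >> h.py <<'E'
from scipy.spatial.transform import Rotation as Rn
np.set_printoptions(precision=4,suppress=True)
YAW=np.radians(-24.7); CX=np.array([np.cos(YAW),np.sin(YAW)]); CY=np.array([-CX[1],CX[0]])
PAD=[np.array([.6954,-.0315]),np.array([.6471,-.1369]),np.array([.5992,-.2407])]
def down(phi):
    y=np.array([np.cos(phi),np.sin(phi),0]);z=np.array([0,0,-1.]);x=np.cross(y,z)
    return Rn.from_matrix(np.c_[x,y,z]).as_rotvec()
def bestphi(p,deg):
    q0=sensors.get_state()["q"];best=None
    for k in(0,180,-180):
        r=down(np.radians(deg+k));q=solver.ik(p,r)
        if q is None: continue
        c=abs(q[5]-q0[5])+ (5 if abs(q[5])>2.9 else 0)
        if best is None or c<best[0]: best=(c,deg+k,r,q)
    return best
def st():
    s=sensors.get_state();print('t %.1f pos %s w %.4f F %s'%(s["t"],s["position"],s["grip_width"],s["ft_force"]));return s
def go(xy,z,deg):
    b=bestphi([*xy,z],deg); bot.move_pose([*xy,z],b[2]); return b[2]
def line(xy,z,rot=None,vel=.15): bot.movel([*xy,z],vel=vel,rot=rot)
E
cat > s1.py <<'E'
from h import *
st()
sq=np.array([.6700,.2080])
r=go(sq,.26,74); st()
line(sq,.078); s=st()
fingers.gripper_to(.03); st()
line(sq,.25); st()
s0=snap("scene");
cv2.imwrite('pics/g1.png',cv2.resize(s0["color"][100:320,200:450,::-1],None,fx=3,fy=2.7))
E
python3 s1.py
```

```text
t 0.5 pos [0.2286 0.5276 0.2387] w 0.0880 F [ 0.0069 -0.3015 -0.1246]
t 2.5 pos [0.6694 0.2093 0.2601] w 0.0882 F [-0.6206  0.4609 -0.5171]
t 3.8 pos [0.6709 0.2081 0.0794] w 0.0885 F [0.1534 0.1968 0.0224]
t 4.4 pos [0.6701 0.2081 0.0782] w 0.0560 F [-0.7509  0.9016  1.3417]
t 5.7 pos [0.6693 0.2078 0.2485] w 0.0562 F [-0.2629  0.2695 -1.2073]
```

View pics/g1.png

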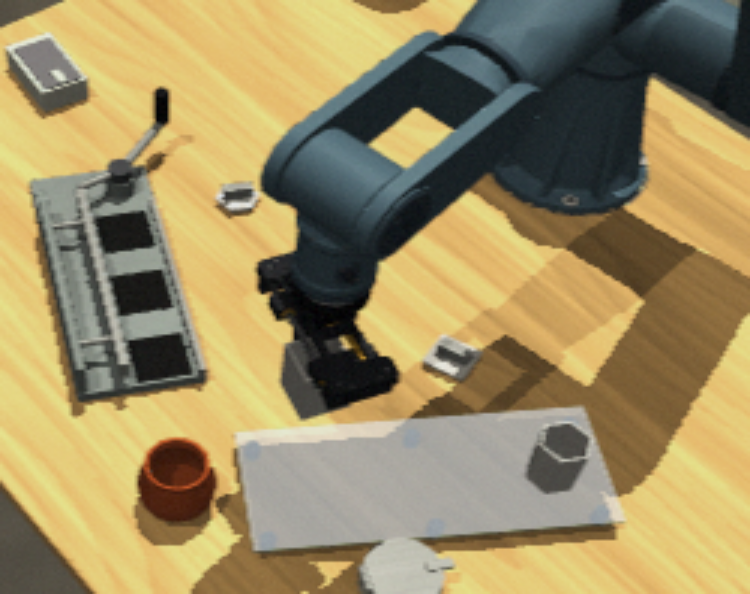

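The square tin is gripped flat (width 56 mm) and hangs in the jaws at about (330,370). Next I'll stand it on pad0.

```bash
cat > s2.py <<'E'
from h import *
p=PAD[0]-.0025*CX
r=go(p,.25,65.3); st()
line(p,.0695,vel=.1); s=st()
fingers.gripper_to(.088); st()
line(p,.2); st()
hx=np.array([.447,.385])
go(hx,.24,63.5); line(hx,.078); st()
fingers.gripper_to(.03); st()
line(hx,.25); st()
p=PAD[1]-.0025*CX
r=go(p,.25,65.3); st()
line(p,.0695,vel=.1); s=st()
fingers.gripper_to(.088); st()
line(p,.25); st()
go((.35,.40),.25,65.3); 
for n in("scene","top"):
    s0=snap(n,n+'2.png')
    cv2.imwrite('pics/%s2b.png'%n,cv2.resize(s0["color"][...,::-1],(800,600),interpolation=cv2.INTER_CUBIC))
st()
E
python3 s2.py
```

```text
t 6.7 pos [ 0.6931 -0.0291  0.2498] w 0.0558 F [ 0.719 -0.037 -1.826]
t 8.7 pos [ 0.6936 -0.0306  0.0703] w 0.0559 F [-0.2773 -0.231  -1.5973]
t 9.3 pos [ 0.6931 -0.0305  0.0695] w 0.0882 F [ 0.1965 -0.399  -0.5643]
t 10.3 pos [ 0.6924 -0.0303  0.1986] w 0.0880 F [ 0.0222 -0.3155 -1.7988]
t 13.3 pos [0.4478 0.3854 0.079 ] w 0.0880 F [ 0.7154 -0.1298  0.8898]
t 13.9 pos [0.4471 0.3851 0.0781] w 0.0526 F [ 0.6667 -0.1275  1.1033]
t 15.2 pos [0.4464 0.3846 0.2487] w 0.0523 F [-0.1849  0.5388 -1.6692]
t 17.3 pos [ 0.645  -0.1346  0.2501] w 0.0526 F [ 0.1686  0.371  -2.0913]
t 19.2 pos [ 0.6453 -0.136   0.0702] w 0.0533 F [ 0.2181  0.5631 -1.714 ]
t 19.9 pos [ 0.6448 -0.1359  0.0695] w 0.0880 F [-0.6687  0.3844 -0.1744]
t 21.2 pos [ 0.6442 -0.1357  0.2486] w 0.0882 F [-0.9394 -0.8641  0.0384]
t 23.5 pos [0.3507 0.3995 0.25  ] w 0.0880 F [ 0.2502 -0.8715 -0.7492]
```

View pics/top2b.png

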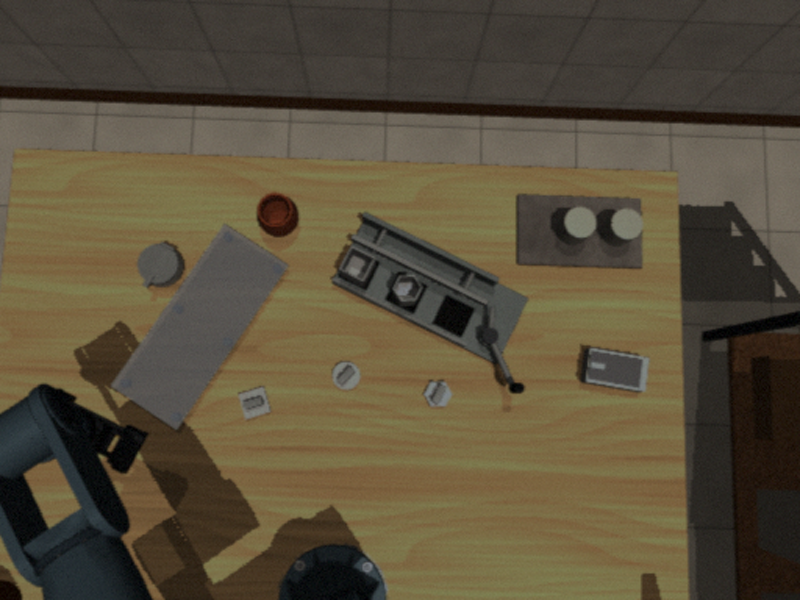

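View pics/scene2b.png

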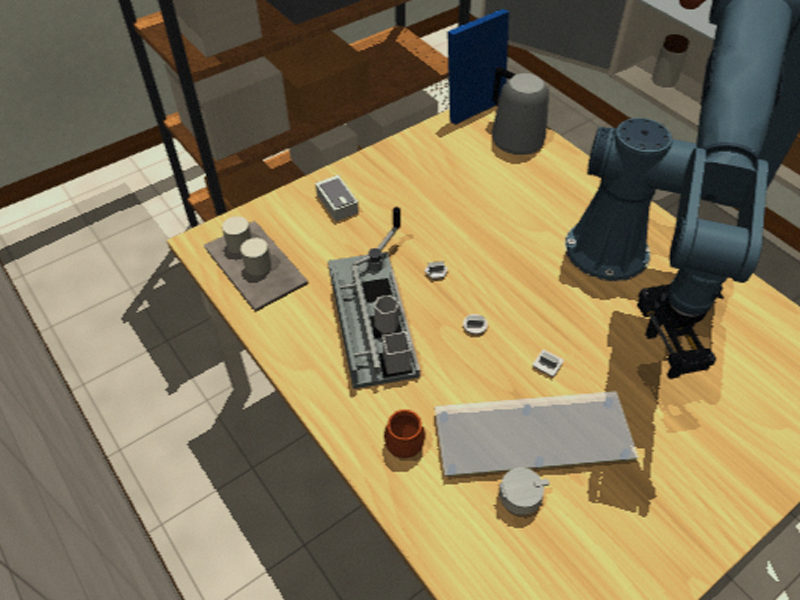

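Both tins stand in the bed, square at (357,265) and hex at (406,288) in the top view, and the lids have not moved. I'll measure the rims closely before lidding.

Run:
```python
import cv2,numpy as np
t=cv2.imread('pics/top2.png');s=cv2.imread('pics/scene2.png')
f=lambda im,x,y,a:cv2.resize(cv2.convertScaleAbs(im[y:y+30,x:x+36],alpha=a),None,fx=10,fy=10,interpolation=cv2.INTER_CUBIC)
cv2.imwrite('pics/rim.png',np.vstack([np.hstack([f(t,210,154,2.6),f(t,242,170,2.6)]),np.hstack([f(s,236,208,1.3),f(s,230,184,1.3)])]))
```

View pics/rim.png

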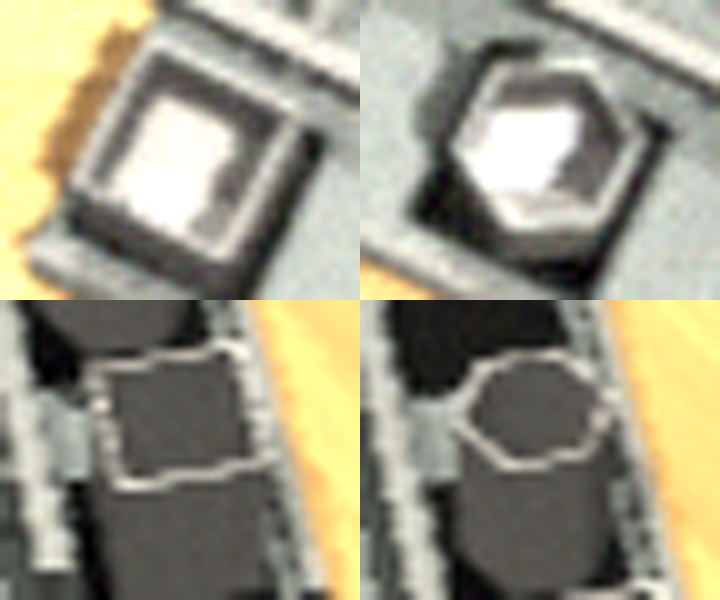

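Run:
```python
from meas import *
t=snap("top");s=snap("scene")
D=dict(sq=(pix(210,154,10,[(150,38),(308,118),(228,262),(72,188)]),pix(236,208,10,[(85,62),(245,45),(272,158),(120,188)]),4,PAD[0]),
hx=(pix(242,170,10,[(90,150),(130,65),(235,62),(288,145),(238,228),(135,228)]),pix(230,184,10,[(92,115),(145,55),(220,52),(250,105),(205,165),(145,168)]),6,PAD[1]))
for n,(a,b,k,pd) in D.items():
    for im,q in((t,a),(s,b)):
        P=np.array([onz(im,*p,.10)[:2] for p in q]);c=P.mean(0);an=np.arctan2(*(P-c).T[::-1])
        F=np.exp(1j*k*an).mean();print(n,c,'rel pad',(c-pd)@CX,(c-pd)@CY,'R',np.linalg.norm(P-c,axis=1),'corner',np.degrees(np.angle(F)/k))
    print(tri(t,np.mean(a,0),s,np.mean(b,0)))
```

```text
sq [ 0.6908 -0.0314] rel pad -0.0042614749341753615 -0.0018098004417897338 R [0.0396 0.0399 0.0384 0.0398] corner 19.677352979980945
sq [ 0.6918 -0.031 ] rel pad -0.003467520830285487 -0.0009902432053639576 R [0.0411 0.038  0.038  0.039 ] corner 19.517024863815347
(array([ 0.6912, -0.0315,  0.0984]), np.float64(0.00047125078459891344))
hx [ 0.6431 -0.1351] rel pad -0.004386653553626423 -8.672389276725501e-05 R [0.0311 0.0321 0.0319 0.033  0.0314 0.0314] corner -27.141021979751404
hx [ 0.6446 -0.1348] rel pad -0.0031392195327545292 0.0008833828014406086 R [0.0313 0.029  0.0322 0.0275 0.0284 0.0298] corner 24.112263692561374
(array([ 0.6436, -0.1355,  0.0982]), np.float64(0.0008573088943607859))
```

```bash
cat >> meas.py <<'E'
def lid(t,uv,n,w=15,z=.014):
    big=cv2.resize(t["color"],None,fx=8,fy=8,interpolation=cv2.INTER_CUBIC);hsv=cv2.cvtColor(big,cv2.COLOR_RGB2HSV)
    U,V=[int(a*8) for a in uv];w*=8
    m=(hsv[V-w:V+w,U-w:U+w,1]<70).astype(np.uint8)*255
    c=max(cv2.findContours(m,cv2.RETR_EXTERNAL,cv2.CHAIN_APPROX_NONE)[0],key=cv2.contourArea)
    P=np.array([onz(t,*q,z)[:2] for q in (c[:,0]+[U-w,V-w]+.5)/8-.5])
    M=cv2.moments((P*1e4).astype(np.int32));ctr=np.array([M['m10'],M['m01']])/M['m00']/1e4
    d=P-ctr;ph=np.arctan2(d[:,1],d[:,0]);o=np.argsort(ph);g=np.linspace(-np.pi,np.pi,720,endpoint=False)
    rr=np.interp(g,ph[o],np.linalg.norm(d,axis=1)[o],period=2*np.pi)
    F=(rr*np.exp(-1j*n*g)).mean();return ctr,-np.degrees(np.angle(F))/n,M['m00']/1e8
def seat(p,zs):
    line(p,zs+.014,vel=.12); f0=sensors.get_state()["ft_force"][2]
    for z in np.arange(zs+.012,zs-.0001,-.002):
        line(p,z,vel=.04); f=sensors.get_state()["ft_force"][2]
        if abs(f-f0)>8: print('contact at',z-zs,f-f0); return False
    return True
E
cat > s3.py <<'E'
from meas import *
t=snap("top"); c,a,A=lid(t,(162.6,258),4); print('sq lid',c,a,A)
assert np.hypot(*(c-[.4005,.181]))<.006
jaw=(a+45)  # a side direction
jaw=[jaw+k for k in(-180,-90,0,90) if abs((jaw+k-18.8+45)%180-45)<30][0]; print('jaw',jaw)
b=bestphi([*c,.2],jaw); bot.move_pose([*c,.2],b[2]); fingers.gripper_to(.05)
line(c,.017); st(); fingers.gripper_to(.0); s=st()
line(c,.2); st()
p=np.array([.692,-.0307])
b0=b[1]-43.5 if 0 else b[1]+((-24.7-b[1]+90)%180-90)
print(b[1],b0)
bot.move_pose([*p,.2],down(np.radians(b0))); st()
print(seat(p,.1075)); st()
E
python3 s3.py
```

```text
sq lid [0.4005 0.181 ] -26.13350134972358 0.003243145
jaw -161.1335013497236
t 26.7 pos [0.4012 0.1811 0.0177] w 0.0501 F [-0.634   0.1339  0.6633]
t 27.3 pos [0.4006 0.181  0.0171] w 0.0153 F [-0.7531  0.6578  2.9067]
t 28.6 pos [0.3999 0.1809 0.1991] w 0.0158 F [ 0.6246  0.0185 -1.3461]
18.866498650276412 -24.700000000000003
t 30.0 pos [ 0.6915 -0.0296  0.2   ] w 0.0157 F [-0.3113  1.1546 -1.7968]
True
t 32.5 pos [ 0.6919 -0.0307  0.1074] w 0.0156 F [0.3187 0.3669 0.2347]
```

```bash
cat > s4.py <<'E'
from meas import *
fingers.gripper_to(.035); p=np.array([.692,-.0307]); line(p,.2)
go((.35,.35),.25,40)
t=snap("top",'top4.png'); s=snap("scene",'scene4.png')
f=lambda im,x,y,a:cv2.resize(cv2.convertScaleAbs(im["color"][y:y+30,x:x+36,::-1],alpha=a),None,fx=10,fy=10,interpolation=cv2.INTER_CUBIC)
cv2.imwrite('pics/rim4.png',np.vstack([np.hstack([f(t,210,154,2.6),f(t,264,238,2.6)]),np.hstack([f(s,236,208,1.3),f(s,230,184,1.3)])]))
print(lid(t,(280,252),6)); st()
E
python3 s4.py
```

```text
(array([ 0.4295, -0.2102]), np.float64(-28.488452998165027), 0.002567115)
t 35.8 pos [0.3508 0.3496 0.2499] w 0.0348 F [ 0.244  -0.7795 -0.9155]
```

View pics/rim4.png

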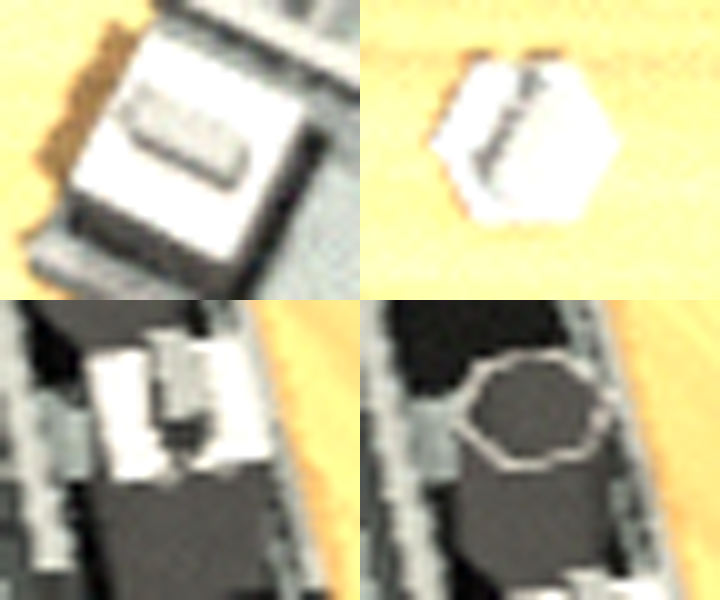

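The square lid sits flush over its rim in both views (top tile around 185,135). The hex lid is still at its first measured spot, so that one is next.

```bash
cat > s5.py <<'E'
from meas import *
c=np.array([.4297,-.2100]); 
b=bestphi([*c,.2],61.5); bot.move_pose([*c,.2],b[2]); fingers.gripper_to(.05)
line(c,.017); st(); fingers.gripper_to(.0); s=st()
line(c,.2); st()
p=np.array([.6440,-.1352])
b0=b[1]+((65.3-b[1]+90)%180-90); print(b[1],b0)
bot.move_pose([*p,.2],down(np.radians(b0))); st()
ok=seat(p,.1075); print(ok); st()
if ok:
    fingers.gripper_to(.035); line(p,.2)
    go((.35,.30),.25,40)
    t=snap("top",'top5.png'); s=snap("scene",'scene5.png')
    f=lambda im,x,y,a:cv2.resize(cv2.convertScaleAbs(im["color"][y:y+30,x:x+36,::-1],alpha=a),None,fx=10,fy=10,interpolation=cv2.INTER_CUBIC)
    cv2.imwrite('pics/rim5.png',np.vstack([np.hstack([f(t,210,154,1.8),f(t,242,170,1.8)]),np.hstack([f(s,236,208,1.),f(s,230,184,1.)])]))
    print(lid(t,(260-1,185.5),6,w=12,z=.104)); st()
E
python3 s5.py
```

```text
t 39.6 pos [ 0.4303 -0.2105  0.0177] w 0.0506 F [-0.3616 -0.1225  0.443 ]
t 40.2 pos [ 0.4298 -0.2101  0.0172] w 0.0157 F [-0.366   0.3865  2.6546]
t 41.6 pos [ 0.4292 -0.2096  0.199 ] w 0.0154 F [0.6353 0.7495 0.3738]
241.5 245.3
t 42.5 pos [ 0.643  -0.1355  0.1992] w 0.0158 F [-0.864   0.0973 -0.2688]
True
t 45.0 pos [ 0.6439 -0.1352  0.1074] w 0.0158 F [-0.0837  0.278  -0.575 ]
(array([ 0.64  , -0.1296]), np.float64(-15.976888717238085), 0.005941935)
t 48.3 pos [0.3506 0.2996 0.2499] w 0.0351 F [ 0.5638  0.8867 -0.1875]
```

View pics/rim5.png

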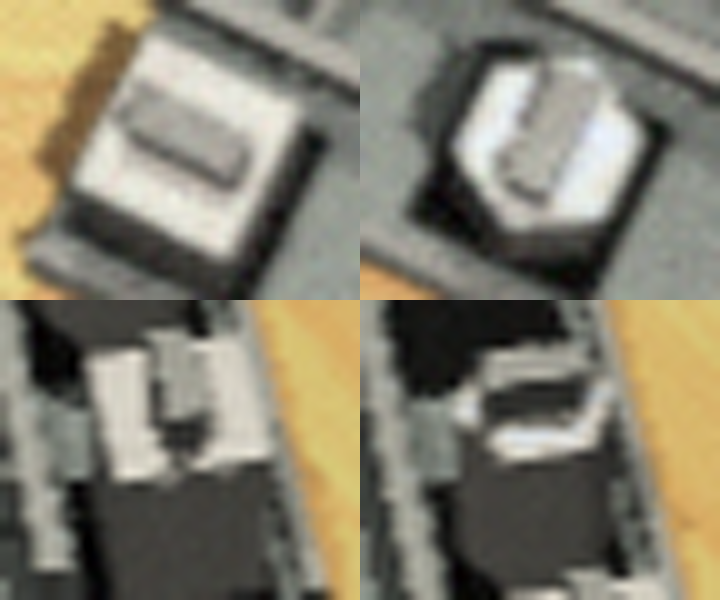

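Both lids are seated and aligned. Now the lever: I'll cage the knob loosely and swing it along its arc while watching the force.

```bash
cat > s6.py <<'E'
from h import *
H=np.array([.5532,-.3134]); K0=np.array([.4448,-.3655]); a0=np.arctan2(*(K0-H)[::-1]); R=.12
def kp(d): 
    a=a0-d; return H+R*np.array([np.cos(a),np.sin(a)])
best=None
q0=sensors.get_state()["q"]
for k in(0,np.pi,-np.pi):
    qs=[solver.ik([*kp(d),.088],down(a0-d+np.pi/2+k)) for d in(0,.55,1.13)]
    print(k,[None if q is None else round(q[5],2) for q in qs])
    if any(q is None for q in qs): continue
    c=max(abs(q[5]) for q in qs)
    if best is None or c<best[0]: best=(c,k)
k=best[1]; rot=lambda d:down(a0-d+np.pi/2+k)
bot.move_pose([*kp(0),.22],rot(0)); fingers.gripper_to(.06)
line(kp(0),.088); st(); fingers.gripper_to(.031); st()
for stroke in(1,2):
    for d in np.radians(np.r_[np.arange(6,61,6),61.5,63,64.5,66,67.5]):
        bot.movel([*kp(d),.088],vel=.08,rot=rot(d)); s=sensors.get_state()
        ft=s["ft_force"]; a=a0-d; tg=ft[:2]@np.array([-np.sin(a),np.cos(a)])  # + = spring pushing back
        if d>1: print(round(np.degrees(d),1),'tang',round(tg,1),'rad',round(ft[:2]@np.array([np.cos(a),np.sin(a)]),1),'w',round(s["grip_width"],4))
        if tg>17: break
    bot.dwell(.3)
    if stroke==1:
        t=snap("top",'topst.png');sc=snap("scene",'scenest.png')
    for d2 in np.radians([50,40,30,20,12,6,0,-2.5]):
        if d2<d: bot.movel([*kp(d2),.088],vel=.08,rot=rot(d2))
    bot.dwell(.5); st()
    if stroke==1:
        snap("scene",'scenehome.png'); break
E
python3 s6.py
python3 - <<'E'
import cv2,numpy as np
g=lambda f,x,y:cv2.resize(cv2.imread('pics/'+f)[y:y+100,x:x+130],None,fx=3,fy=3)
cv2.imwrite('pics/st.png',np.vstack([np.hstack([g('topst.png',210,150),g('scenest.png',190,130)]),np.hstack([g('scenehome.png',190,130),g('scene5.png',190,130)])]))
E
```

```text
0 [np.float64(0.23), np.float64(0.84), np.float64(1.55)]
3.141592653589793 [np.float64(-2.91), np.float64(-2.3), np.float64(-1.6)]
-3.141592653589793 [np.float64(-2.91), np.float64(-2.3), np.float64(-1.6)]
t 52.2 pos [ 0.4456 -0.366   0.089 ] w 0.0598 F [-0.3219 -0.6375  0.4085]
t 52.8 pos [ 0.4451 -0.3654  0.0881] w 0.0307 F [-0.0252 -0.7109 -0.2194]
60.0 tang 6.9 rad 2.4 w 0.0306
61.5 tang 6.5 rad 1.8 w 0.0313
63.0 tang 7.9 rad 1.8 w 0.031
64.5 tang 14.2 rad 2.1 w 0.0309
66.0 tang 25.6 rad 0.1 w 0.0311
t 60.8 pos [ 0.4469 -0.3687  0.0873] w 0.0309 F [-0.7512  5.7573 -0.4876]
```

View pics/st.png

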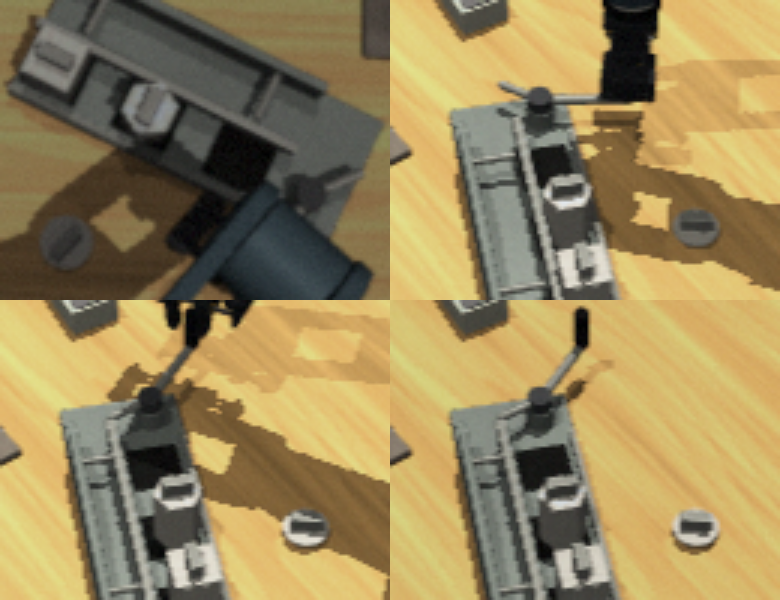

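The first stroke reached the stop: the force jumped from 8 N to 25 N at about 65°. The lever then came fully home against its home stop, and the tins stayed upright with lids on. Now the second stroke.

```bash
cat > s7.py <<'E'
from h import *
H=np.array([.5532,-.3134]); K0=np.array([.4448,-.3655]); a0=np.arctan2(*(K0-H)[::-1]); R=.12
kp=lambda d:H+R*np.array([np.cos(a0-d),np.sin(a0-d)])
rot=lambda d:down(a0-d+np.pi/2)
for d in np.radians(np.r_[np.arange(6,61,6),63,64.5,66,67.5]):
    bot.movel([*kp(d),.088],vel=.08,rot=rot(d)); s=sensors.get_state()
    ft=s["ft_force"]; a=a0-d; tg=ft[:2]@np.array([-np.sin(a),np.cos(a)])
    if d>1: print(round(np.degrees(d),1),'tang',round(tg,1))
    if tg>17: break
bot.dwell(.4)
for d2 in np.radians([50,40,30,20,12,6,0,-2]): bot.movel([*kp(d2),.088],vel=.08,rot=rot(d2))
bot.dwell(.3); st()
bot.movel([*kp(0),.088],rot=rot(0)); fingers.gripper_to(.05); bot.dwell(.3)
line(kp(0),.22); go((.35,.30),.25,65.3)
t=snap("top",'top7.png'); s=snap("scene",'scene7.png')
f=lambda im,x,y,a:cv2.resize(cv2.convertScaleAbs(im["color"][y:y+30,x:x+36,::-1],alpha=a),None,fx=10,fy=10,interpolation=cv2.INTER_CUBIC)
cv2.imwrite('pics/rim7.png',np.vstack([np.hstack([f(t,210,154,1.8),f(t,242,170,1.8)]),np.hstack([f(s,236,208,1.),f(s,230,184,1.)])]))
cv2.imwrite('pics/scene7b.png',cv2.resize(s["color"][...,::-1],(800,600)))
st()
E
python3 s7.py
```

```text
60.0 tang 7.0
63.0 tang 6.4
64.5 tang 13.0
66.0 tang 24.5
t 68.5 pos [ 0.4467 -0.3685  0.0877] w 0.0308 F [-0.7442  2.0192 -0.0696]
t 73.0 pos [0.3505 0.2996 0.2499] w 0.0502 F [-1.2326  0.0004  0.6727]
```

View pics/rim7.png

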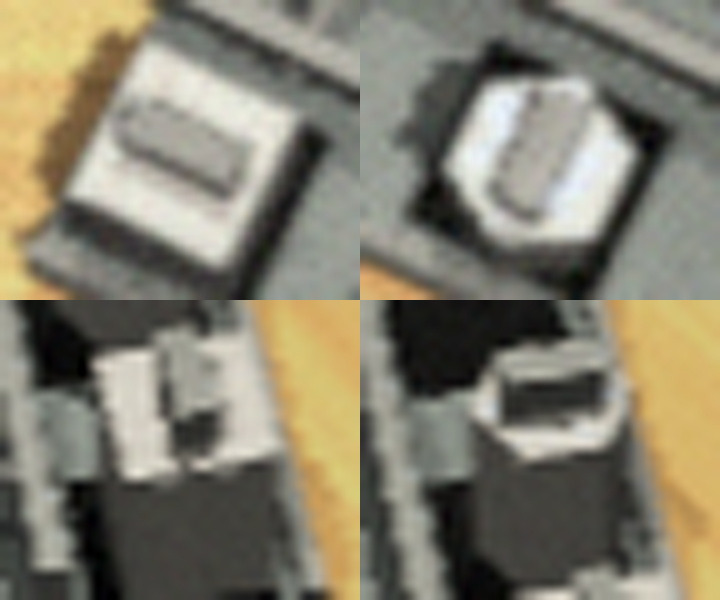

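View pics/scene7b.png

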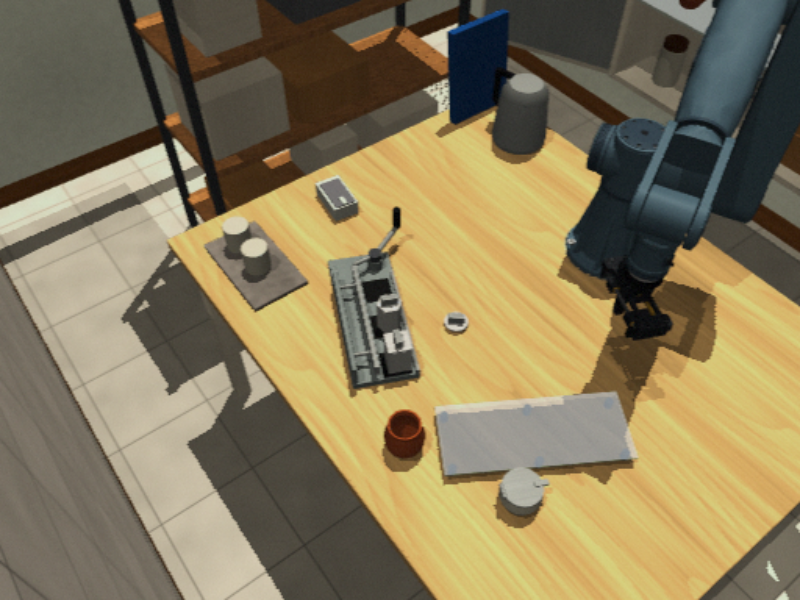

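The lever is home and both tins are still lidded, pushed about 2 mm (square) and 5 mm (hex) towards the fence. The spare round lid got knocked to (456,322), which doesn't matter. I'll carry the tins back, hex first.

```bash
cat > s8.py <<'E'
from h import *
def carry(p,tg,name):
    go(p,.26,65.3); fingers.gripper_to(.088)
    line(p,.16); line(p,.0685,vel=.08); st()
    fingers.gripper_to(.03); st()
    line(p,.22,vel=.1); s=st()
    mid=p+(tg-p)*.5
    line(tg,.22,vel=.13); w=st()["grip_width"]
    line(tg,.0795,vel=.08); st()
    fingers.gripper_to(.088); st()
    line(tg,.26)
    go((.35,.05),.28,65.3)
    t=snap("top",'top%s.png'%name); s=snap("scene",'scene%s.png'%name); st()
    cv2.imwrite('pics/sh%s.png'%name,np.vstack([cv2.resize(cv2.convertScaleAbs(t["color"][140:240,60:260,::-1],alpha=1.6),None,fx=3.5,fy=3),cv2.resize(s["color"][200:300,220:420,::-1],None,fx=3.5,fy=3)]))
import sys
if sys.argv[1]=='hex': carry(np.array([.6437,-.1354])-.0045*CX,np.array([.485,.355]),'hex')
else: carry(np.array([.6918,-.031])-.002*CX,np.array([.635,.235]),'sq')
E
python3 s8.py hex
```

```text
t 77.8 pos [ 0.6401 -0.1337  0.0693] w 0.0881 F [ 0.3388  0.0276 -0.0282]
t 78.4 pos [ 0.6397 -0.1335  0.0686] w 0.0530 F [-0.3621  0.9177  0.6047]
t 80.0 pos [ 0.6392 -0.1334  0.2191] w 0.0527 F [ 0.0253  0.3684 -1.541 ]
t 84.1 pos [0.4851 0.3548 0.22  ] w 0.0527 F [ 1.5968 -0.3735 -2.0322]
t 86.0 pos [0.4853 0.3552 0.08  ] w 0.0526 F [-0.386   0.0302 -1.4482]
t 86.7 pos [0.485  0.355  0.0795] w 0.0884 F [ 0.2084  0.055  -0.2718]
t 89.4 pos [0.3505 0.0505 0.2801] w 0.0878 F [-1.3656 -0.0042 -0.0856]
```

View pics/shhex.png

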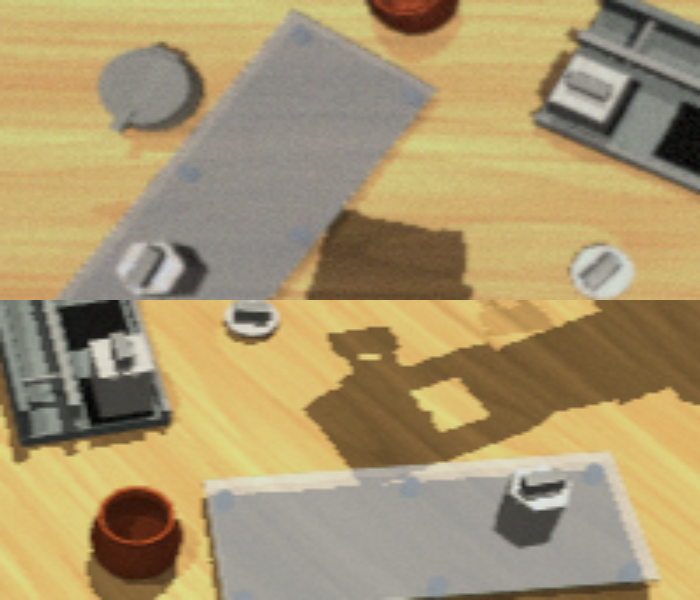

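The hex tin stands lidded on the shelf, at about (152,268) in the top tile. Next the square one.

```bash
python3 s8.py sq
```

```text
t 93.1 pos [ 0.6905 -0.0303  0.0693] w 0.0880 F [ 1.1679 -0.0789  0.0093]
t 93.7 pos [ 0.6901 -0.03    0.0687] w 0.0559 F [-0.1749  0.3363  0.5964]
t 95.3 pos [ 0.6896 -0.0301  0.219 ] w 0.0560 F [ 0.0106 -0.0889 -2.7494]
t 97.6 pos [0.6352 0.2344 0.22  ] w 0.0557 F [-0.4951  0.5404 -2.3941]
t 99.5 pos [0.6354 0.2351 0.0801] w 0.0556 F [-0.843   0.0054 -1.5568]
t 100.1 pos [0.635  0.235  0.0795] w 0.0877 F [-0.7161 -0.0244  0.4783]
t 102.8 pos [0.3508 0.0501 0.2803] w 0.0881 F [-0.6491  0.0326 -1.0787]
```

View pics/shsq.png

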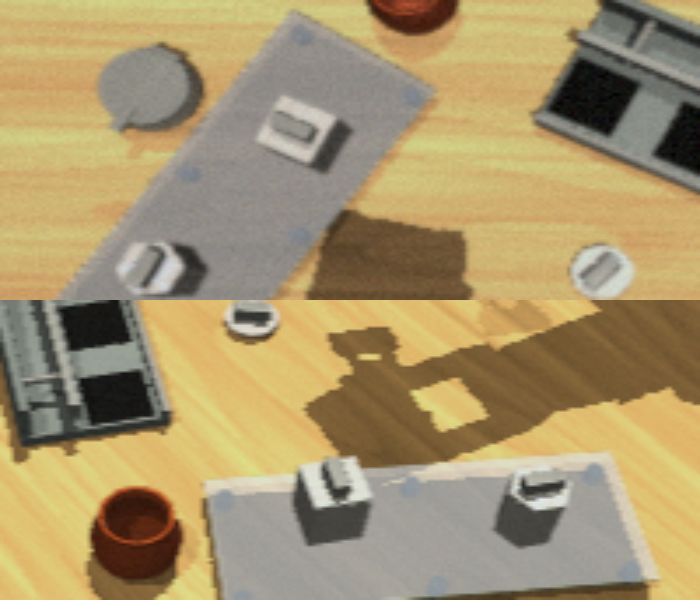

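Run:
```python
from meas import *
t=snap("top")
k=800/512
P=np.array([onz(t,(a+.5)/k-.5,(b+.5)/k-.5,.03)[:2] for a,b in[(226,226),(288,265),(180,429),(114,385)]])
c=P.mean(0);print(c,np.linalg.norm(P-np.roll(P,-1,0),axis=1))
y=(P[0]-P[3])+(P[1]-P[2]);y/=np.linalg.norm(y);x=np.array([y[1],-y[0]])
for q in([.485,.355],[.635,.235]): print((np.array(q)-c)@x,(np.array(q)-c)@y)
A=lid(t,(60+287/3.5+1.5,140+130/3),4,w=12,z=.114);print('sq lid',A)
B=lid(t,(60+152/3.5,140+268/3),6,w=11,z=.114);print('hx lid',B)
big=np.vstack([cv2.resize(cv2.convertScaleAbs(snap(n)["color"][y0:y0+40,x0:x0+110,::-1],alpha=a),None,fx=7,fy=7,interpolation=cv2.INTER_CUBIC) for n,x0,y0,a in(("scene",290,244,1.0),)]+[cv2.resize(cv2.convertScaleAbs(t["color"][205:245,85:195,::-1],alpha=1.6),None,fx=7,fy=7,interpolation=cv2.INTER_CUBIC)])
cv2.imwrite('pics/fin.png',big)
```

```text
[0.5616 0.2959] [0.161  0.4125 0.1686 0.4105]
-0.011260653501677285 -0.09613826630149333
0.014414116135962406 0.09423191572304049
sq lid (array([0.6343, 0.2382]), np.float64(-42.47600076673419), 0.0058055)
hx lid (array([0.4849, 0.3546]), np.float64(-16.347844313571297), 0.00464831)
```

View pics/fin.png

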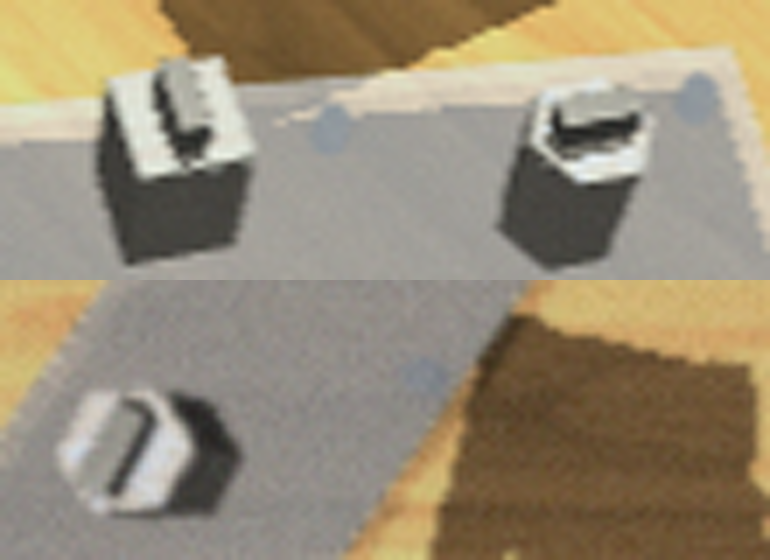

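Both tins stand upright with flush lids, well inside the shelf: (-11,-96) mm and (14,94) mm in its frame. The lever is home and the arm is clear, so I'll hand in.

Run:
```python
from h import *
s=snap("scene",'end.png');bot.dwell(.3);st();bot.job_done()
```

```text
t 103.3 pos [0.3501 0.05   0.28  ] w 0.0879 F [0.4083 0.4059 0.6986]
the job is handed in; nothing more can be done
```

I handed the job in at 103 s of the 210 s allowed; it reports no verdict.

**What I did:** There were two tins, square and hexagonal, and the round lid was the spare. I stood the tins on pad0 and pad1 and put on their own lids; neither lid caught on the way down. The lever then got two full strokes. Each reached the stop, with the force at the knob rising from about 7 N to about 25 N, and each time I brought it fully home. Both lidded tins went back upright on the glass shelf.

**Last checks:**
- **Tins:** Both looked upright with flush lids in both camera views. By where the gripper set them down, they stand at about (-11, -96) mm and (14, 94) mm in the shelf frame, well inside the limits.
- **Lever and surroundings:** After the second stroke the lever was home. In the later views I saw no movement of the gourd or sugar bowl. The filter box was unmoved when last seen in full, after the second stroke. The arm was clear of everything when I handed in.
- **What disagreed:**
  - My automatic lid-outline check failed on lids that were on tins, because it merged each lid with its tin or the grey background. Those lids were judged by eye.
  - The strokes pushed the tins about 2 mm (square) and 5 mm (hex) towards the fence, and I corrected the grasps for that.
  - The spare round lid was found knocked aside after the strokes; I left it there.

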